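Set the vacuum valve and hold a housing against the nest's two stops

ROBOT

A 6-joint arm with a two-finger parallel gripper is mounted at the origin on the work surface. World frame = base frame: x ahead of the robot, y to its left, z up, the work surface at z = 0. Lengths are in m, angles in rad, forces in N, time in s.
With the tool pointing down it reaches from about 0.2 to 0.875 m from the base axis. Payload 3.4 kg.
Tool frame: the origin (TCP) lies at the very end of the fingers, on their centre line; the grasp point (between the pads) lies 19 mm behind it; z points along the fingers, y is the line along which they close (so a half turn about z gives the same grasp; the last joint's range is limited). The gripper opens to 94 mm and grips with 3 to 60 N. Pads are 16 mm wide; open, the fingers measure 119 mm over their backs; the gripper's body (75 mm by 177 mm) begins 78 mm behind the grasp point.
Start: joints at [-1.359, 0.276, 1.505, -0, 1.361, -0.121], TCP at [0.188, -0.543, 0.205] pointing down, gripper open.
Joint ranges: [-2.89, 2.89], [-0.75, 2.08], [0.22, 2.7], [-1.18, 4.32], [0.11, 2.71], [-2.7, 2.7]. Speed limits (rad/s): [2.57, 2.57, 3.14, 3.14, 3.14, 3.14].

INTERFACE

Orientations are given as a rotation vector (axis times angle).
In Python, from cell import ctrl gives the robot as it stands. The module is installed in compiled form; this text tells all that it offers.
- The arm moves only by the shell command python3 -m crank 'ROWS' [FORCE]. ROWS is JSON, a list of rows, each a list of 7 numbers: the shift along the tool's x, y, z in mm, then the turn, a rotation vector about the tool's x, y, z in degrees, then the closure in counts, from 0 (fully open) to 255 (shut). In form: [[x, y, z, ax, ay, az, grip], ...]. A call has 1 to 20 rows; each row shifts and turns the commanded pose from where the row before left it, along the tool's axes as they then stand; what a row does not reach is not made up. A row lasts 1/8 s, in which the tool goes at most 62.5 mm and 10.7 degrees, less where a joint would pass 70% of its speed; a pose out of reach is approached as far as the arm can. A call is refused whole if a number of a shift passes 62.5 or a number of a turn 10.7, either way. A call with a gripper value outside its range is refused whole. The fingers move at their own pace and stop on an object; FORCE is the grip in N (left out, the last holds). Time passes only in rows, so rows that do not move let the fingers close. It gives the time, the measured TCP pose, the force, the opening and the grip force at its end, in the units of the state.
- ctrl.state(): the state, without advancing time (a new reading comes with each control period).
- ctrl.capture(name): name is "side" or "top"; returns a dict with "img" (420x560x3 uint8, blue, green, red), "K" (3x3 intrinsics, pixels), "xyz" and "attitude" of the camera in the world. Camera axes: x right, y up, looking along -z (the intrinsics and any distortion apply to the point x, -y, -z); pixel columns grow to the right and rows downward; lengths in m; the calibration is good to about 2 mm. A picture is of the moment at which its call begins. There is no depth.
- ctrl.sign_off(): hands the job in; it is judged then, once.
The state is a dict: "t": time; "joint_pos": joint angles; "joint_velocities": joint speeds; "joint_efforts": joint torques, N m; "tool_pos": TCP position; "tcp_rot": TCP orientation; "contact_force": force on the tool from outside, world axes, zero at the start; "wrist_torque": the same for the moment, N m; "grip_width": opening from 0.0 (shut) to 1.0 (fully open); "grip_force": force on a finger pad.
Only numpy, scipy, OpenCV 4.12 (cv2) and the standard library are available. Lean on these libraries where they do the work, as an engineer would, in place of code of your own. Each camera call takes 0.05 s, during which the arm holds its last target. There are 200 camera calls.

TASK

On the vacuum nest, first turn the valve lever to half open (45 degrees). Then pick up the oblong aluminium housing, set it flat on the nest plate and press it into the corner, its long side flush against the long stop and its short end flush against the short stop; finish while the gripper still holds it there, pressed firmly (several newtons) against both stops at once. Leave the lever half open and the other loose things where they lie.

Things in the scene. Friction and masses are not known exactly. Their poses are not given: they have to be found in the camera images.
- nest: The vacuum nest, a dark steel plate fixed to the bench, 200 (its x) x 220 (its y) x 12 mm thick. Origin: centre of its underside, on the bench top; its z points up. It carries two steel stop bars that form a corner on its +x, +y side, and a brass valve with a lever on its -y side. The rubber vacuum ports are only drawn: the plate exerts no suction.
- stop_long: Long stop: upright steel bar fixed on the nest plate, 14 (x) x 80 (y) x 16 mm high. Origin: centre of its underside, at (82, 40, 12) mm in the nest's frame, same axes as the nest. The face to press against is its -x face, at nest x = 75 mm.
- stop_short: Short stop: steel bar fixed on the nest plate, 55 (x) x 14 (y) x 16 mm high. Origin: centre of its underside, at (42.5, 92, 12) mm in the nest's frame, same axes as the nest. The face to press against is its -y face, at nest y = 85 mm. The stops and the plate have a smooth low-friction coating (friction coefficient about 0.12).
- corner (a point): Where the planes of the two stop faces meet on the plate's top, at (75, 85, 12) mm in the nest's frame. The seated housing lies on the -x, -y side of it, so its centre is at (50, 50, 34) mm in the nest's frame. Part of a sideways push on the neck is taken up by friction on the plate and on the other stop, and pushing so high up tips the housing a little onto the plate, so some 8 N towards each stop makes both contacts sure.
- valve_lever (a joint): Angle of the valve lever, rad, about an upright axis; 0 = closed: lever across the brass pipe, pointing along the nest's -x; it grows counter-clockwise seen from above; 1.571 = fully open: lever along the pipe, pointing along the nest's -y. It starts nearly closed, 0 to 0.4. Half open is 0.785. Its hinge is stiff with friction (about 1.5 N at the knob) and it stays where it is left.
- valve_pivot (a point): Point on the lever's hinge axis, at (0, -60, 46) mm in the nest's frame. The valve under it is a round brass body of 32 mm diameter, and the brass pipe (12 mm diameter) runs along the nest's y below the lever.
- valve_knob (a point): Centre of the graspable part of the lever's knob: an upright black cylinder, 16 mm diameter, 36 mm tall, 70 mm from the hinge axis. This point is 64 mm above the bench; the knob's top is at 82 mm and the steel lever bar below it (14 mm wide) has its top at 46 mm.
- housing_mid (a point): The oblong aluminium housing, loose, about 0.2 kg: centre, half-way up its 44 mm height (22 mm above its underside). Flange below: 50 (its x) x 70 (its y) x 20 mm high; on it, centred, a rectangular neck 30 (x) x 44 (y) x 24 mm high, by which it is best gripped. Unchanged by a half turn. It starts standing on the bench; its axes: z up, y along the long side.
- housing: The same oblong housing, origin at the centre of its underside.
- round_housing: Another aluminium housing, not to be used: square flange 50 x 50 x 20 mm with a round neck 34 mm diameter, 24 mm high. Origin: centre of its underside. It stands near the oblong one; the two swap places.
- screwdriver: Bystander: loose screwdriver lying on the bench, about 200 mm long.
- wrench: Bystander: loose wrench lying on the bench, about 165 mm long.
- grease_jar: Bystander: small white jar, 52 mm diameter, 55 mm high. Origin: centre of its underside.
- bearing: Bystander: steel bearing ring lying flat, 52 mm outer diameter, 14 mm high. Origin: centre of its underside.
There are look-alikes about, which are no part of the job. Leave any purple look-alike of the housing alone.

How it is judged:
On the way, in this order (a step that is already met when the one before it is completed fails the run):
1. the valve lever stands half open, 45 degrees (value of joint valve_lever between 0.645 and 0.925 rad), for 0.3 s.
2. the housing is flat on the plate, touching both stops (x of housing_mid in the frame of nest between 0.047 and 0.053 m and y of housing_mid in the frame of nest between 0.047 and 0.053 m and z of housing_mid in the frame of nest between 0.031 and 0.037 m and angle between the y axis of housing_mid and the y axis of nest, either way round below 0.06 rad and angle between housing_mid's own z axis and vertical below 0.06 rad and contact force between housing and stop_long above 1.5 N and contact force between housing and stop_short above 1.5 N), for 0.2 s.
At the end, for the whole second after the job is handed in: Housing flat on the plate, centre within 3 mm of fully seated, parallel and level within 0.06 rad, at rest, pressed over 1.5 N on each stop and over 1 N by the fingers; lever at 0.785 +- 0.14 rad (all of step 1 and all of step 2 and contact force between the fingers and housing above 1 N and linear speed of housing below 0.01 m/s); the arm keeps its last pose, push and grip.
It fails at once if another loose thing (round housing, screwdriver, wrench, jar, bearing) moved more than 30 mm (distance of any of round_housing, screwdriver, wrench, grease_jar, bearing from where it was at the start of the episode above 0.03 m).
It also fails if it takes over 72 s, if anything falls off the work surface, if the arm or the gripper's body presses on something with over 40 N, if the wrist force passes 120 N, or if a joint passes its speed limit or range.

## Working session

There is one attempt and no reset: what is moved stays moved. The work goes in short steps, Python scripts to look and compute and a shell command to move; the robot and the scene stay as the last step left them, time stands still between calls to the robot, and variables do not carry over. Pictures are saved under pics/ and viewed, at most 10 in all, crops included, and the job is handed in when it is done.

```bash
mkdir -p pics
python3 - <<'E'
from cell import ctrl
import cv2
for n in("top","side"):
    c=ctrl.capture(n);cv2.imwrite(f"pics/{n}0.png",cv2.resize(c["img"],(800,600),interpolation=cv2.INTER_CUBIC));cv2.imwrite(f"/tmp/{n}0.png",c["img"])
    print(n,{k:v for k,v in c.items() if k!="img"})
print(ctrl.state())
E
```

```text
top {'K': array([[502.59879676,   0.        , 284.31806456],
       [  0.        , 502.59879676, 206.02328673],
       [  0.        ,   0.        ,   1.        ]]), 'xyz': array([ 0.49486947, -0.02438   ,  1.49332783]), 'attitude': array([ 0.06852978, -0.03456145, -1.55666895])}
side {'K': array([[405.25254886,   0.        , 277.78090001],
       [  0.        , 405.25254886, 205.97875828],
       [  0.        ,   0.        ,   1.        ]]), 'xyz': array([ 0.52111517, -0.85753989,  0.72290501]), 'attitude': array([ 0.92064098, -0.01307223, -0.08070335])}
{'t': 0.1, 'joint_pos': array([-1.35899111e+00,  2.76529013e-01,  1.50595756e+00,  2.72411029e-05,
        1.36067419e+00, -1.20971164e-01]), 'joint_velocities': array([-0.00014177, -0.00124785, -0.00323134,  0.00137472,  0.00070422,
        0.00051366]), 'joint_efforts': array([ 1.29296193e-03, -4.05454659e+01, -2.37780082e+01,  7.03894766e-02,
        2.97900382e-02, -4.22847097e-05]), 'tool_pos': array([ 0.18775414, -0.54297984,  0.2047123 ]), 'tcp_rot': array([-3.09666078e+00, -5.20046846e-01,  6.99978438e-05]), 'contact_force': array([ 0.20484232, -0.19343297,  0.1711195 ]), 'wrist_torque': array([-0.00728583,  0.00077188, -0.05791269]), 'grip_force': 0.0, 'grip_width': 0.9983417501754736}
```

View pics/top0.png

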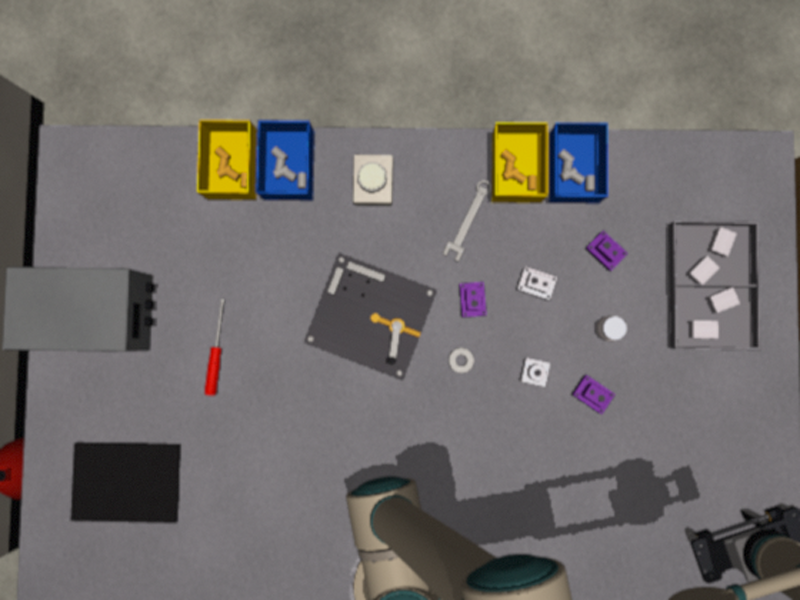

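View pics/side0.png

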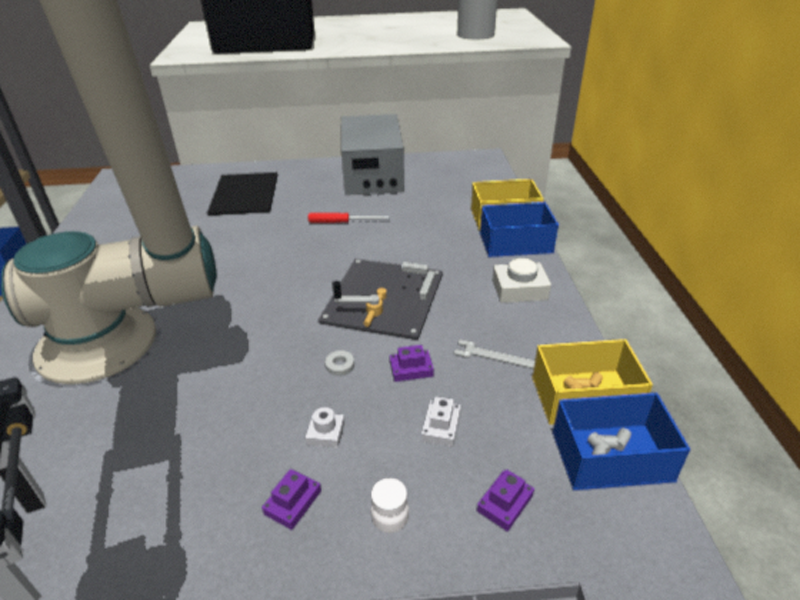

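The top view shows the nest at about (370,315), with its stops at upper left and the lever pointing to (392,358). The white oblong housing is at (537,283) and the round one at (535,372). A purple look-alike lies between the nest and the oblong housing.

Run:
```python
import cv2
i=cv2.imread("/tmp/top0.png")
cv2.imwrite("pics/t1.png",cv2.resize(i[170:270,208:312],(780,750),interpolation=cv2.INTER_CUBIC)[:600] if 0 else cv2.resize(i[172:272,205:315],None,fx=6,fy=6,interpolation=cv2.INTER_CUBIC))
h=cv2.resize(i[180:217,352:400],None,fx=12,fy=12,interpolation=cv2.INTER_CUBIC)
cv2.imwrite("pics/t2.png",h)
```

```text
(no output)
```

View pics/t1.png

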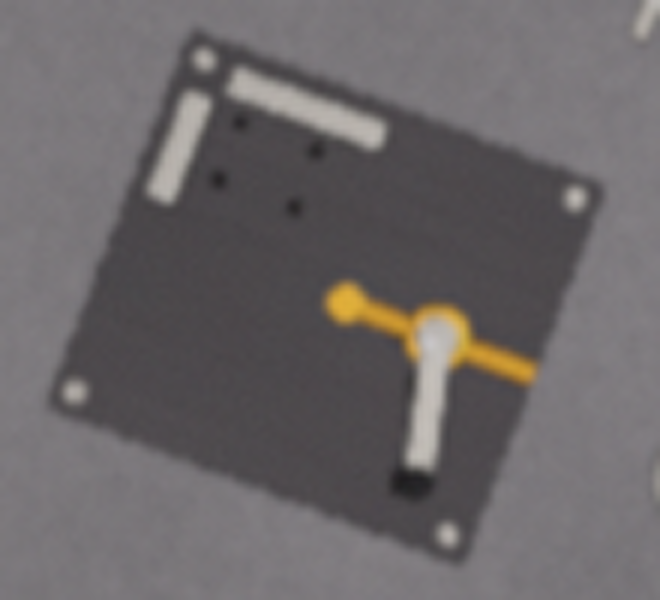

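View pics/t2.png

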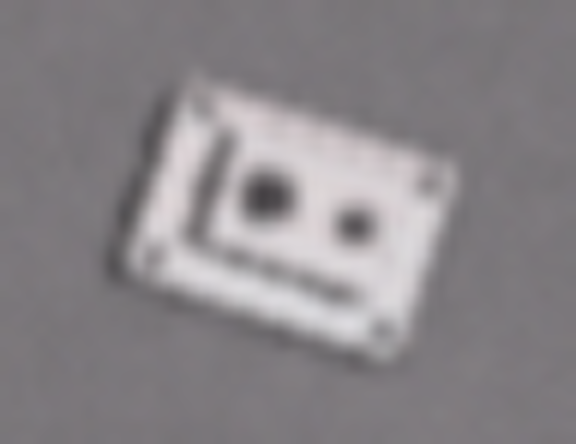

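Nest corners in the crop are at (198,32), (603,188), (464,562) and (52,405). The pivot is at (438,335) and the knob at (412,481). The housing's flange screws are at (203,103), (432,178), (385,330) and (155,255), with the neck holes between them.

```bash
cat > h.py <<'E'
import numpy as np
from scipy.spatial.transform import Rotation as R
K=np.array([[502.59879676,0,284.31806456],[0,502.59879676,206.02328673],[0,0,1]])
C=np.array([0.49486947,-0.02438,1.49332783]);A=R.from_rotvec([0.06852978,-0.03456145,-1.55666895])
def ray(u,v,z,K=K,C=C,A=A):
    d=np.linalg.solve(K,[u,v,1]);d=A.apply(d*[1,-1,-1]);return C+d*(z-C[2])/d[2]
def crop(u,v,s,ox,oy,z): return ray((u+.5)/s-.5+ox,(v+.5)/s-.5+oy,z)
def fit(obj,img):
    "2D rigid fit -> yaw,t,resid"
    o,i=np.array(obj),np.array(img)[:,:2];oc,ic=o.mean(0),i.mean(0);a=o-oc;b=i-ic
    y=np.arctan2((a[:,0]*b[:,1]-a[:,1]*b[:,0]).sum(),(a*b).sum())
    r=np.array([[np.cos(y),-np.sin(y)],[np.sin(y),np.cos(y)]])
    return y,ic-r@oc,np.abs(b-a@r.T).max()
E
python3 - <<'E'
from h import *
n=[crop(u,v,6,205,172,.012) for u,v in[(198,32),(603,188),(464,562),(52,405)]]
y,t,r=fit([[.1,.11],[.1,-.11],[-.1,-.11],[-.1,.11]],n);print("nest",np.degrees(y),t,r)
M=lambda p:t+np.array([[np.cos(y),-np.sin(y)],[np.sin(y),np.cos(y)]])@p
p=crop(438,335,6,205,172,.05);k=crop(412,481,6,205,172,.078)
pv=M([0,-.06]);print("pivot",p,pv,"knob",k,np.linalg.norm(k[:2]-pv))
d=k[:2]-pv;a=np.arctan2(d[1],d[0])-(y+np.pi);print("lever",(a+np.pi)%(2*np.pi)-np.pi)
for q in(.4,.6,.785): print("knob at",q,pv+.07*np.array([np.cos(y+np.pi+q),np.sin(y+np.pi+q)]))
print("seat",M([.05,.05]),"pre",M([.03,.03]))
h=[crop(u,v,12,352,180,.02) for u,v in[(203,103),(432,178),(385,330),(155,255)]]
for a in(.5,): 
  pass
h=np.array(h)[:,:2];print(h.mean(0),[np.linalg.norm(h[i]-h[i-1]) for i in range(4)])
e=h[0]+h[3]-h[1]-h[2];print("long axis yaw",np.degrees(np.arctan2(e[1],e[0])))
e=h[0]+h[1]-h[3]-h[2];print("x axis yaw",np.degrees(np.arctan2(e[1],e[0])))
f=[crop(u,v,12,352,180,.02)[:2] for u,v in[(198,80),(452,162),(395,352),(130,265)]];print("flange c",np.mean(f,0))
print("neck",crop(311,211,12,352,180,.044))
T=R.from_rotvec([-3.0966,-.52,0]).as_matrix();print("tool x,y",T[:,0],T[:,1])
E
```

```text
nest -20.05109473790372 [0.54729818 0.08137945] 0.003459891699446882
pivot [0.52790831 0.02604838 0.05      ] [0.5267267  0.02501621] knob [0.45884256 0.03621367 0.078     ] 0.06880144680531279
lever 0.18648007693410174
knob at 0.4 [0.45681433 0.02151471]
knob at 0.6 [0.45890356 0.00769506]
knob at 0.785 [ 0.46324704 -0.00448521]
seat [0.61141044 0.11120591] pre [0.58576553 0.09927533]
[ 0.61991337 -0.26014718] [np.float64(0.03917559970422408), np.float64(0.058534498715695576), np.float64(0.03903701591965652), np.float64(0.05867755129974239)]
long axis yaw 72.43778199935848
x axis yaw -17.063727986442096
flange c [ 0.62035122 -0.26014258]
neck [ 0.61923243 -0.26045018  0.044     ]
tool x,y [9.45148448e-01 3.26640993e-01 2.70833991e-04] [ 0.32664099 -0.94514711 -0.00161282]
```

```bash
cat >> h.py <<'E'
def plan(xyz,yyaw):
    "turn about tool axes (deg), then shift in mm in the new tool frame; yyaw = world yaw of tool y"
    from cell import ctrl
    s=ctrl.state();T=R.from_rotvec(s["tcp_rot"]);a=np.radians(yyaw)
    y=np.array([np.cos(a),np.sin(a),0]);z=np.array([0,0,-1.])
    G=R.from_matrix(np.c_[np.cross(y,z),y,z])
    print("turn",np.degrees((T.inv()*G).as_rotvec()).round(2),"shift",(G.inv().apply(np.array(xyz)-s["tool_pos"])*1000).round(1),"F",s["contact_force"].round(1),"t",s["t"])
E
python3 -c "
from h import *
plan([.459,.035,.130],-82)"
```

```text
turn [-0.09 -0.   11.07] shift [ 349.  -534.6   74.7] F [ 0.2 -0.2  0.2] t 0.1
```

```bash
python3 -m crank '[[0,0,0,0,0,5.5,0],[0,0,0,0,0,5.5,0],[23,-36,5,0,0,0,0],[23,-36,5,0,0,0,0],[23,-36,5,0,0,0,0],[23,-36,5,0,0,0,0],[23,-36,5,0,0,0,0],[23,-36,5,0,0,0,0],[23,-36,5,0,0,0,0],[23,-36,5,0,0,0,0],[23,-36,5,0,0,0,0],[23,-36,5,0,0,0,0],[23,-36,5,0,0,0,0],[23,-36,5,0,0,0,0],[23,-36,5,0,0,0,0],[23,-36,5,0,0,0,0],[27,-31,5,0,0,0,0],[0,0,0,0,0,0,0]]' 20; python3 -c "
from h import *
plan([.459,.035,.130],-82)
plan([.459,.035,.052],-82)"
```

```text
t: 2.35
tool_pos: [0.459, 0.0371, 0.1298]
tcp_rot: [-3.133, -0.227, 0.001]
contact_force: [-1.2, -0.3, 0.3]
grip_width: 1.0
grip_force: 0.0
turn [-0.03  0.04  0.28] shift [-0.3  2.1 -0.2] F [-1.2 -0.3  0.3] t 2.35
turn [-0.03  0.04  0.28] shift [-0.3  2.1 77.8] F [-1.2 -0.3  0.3] t 2.35
```

```bash
python3 -m crank '[[0,2,26,0,0,0,0],[0,0,26,0,0,0,0],[0,0,24,0,0,0,0],[0,0,0,0,0,0,0],[0,0,0,0,0,0,255],[0,0,0,0,0,0,255],[0,0,0,0,0,0,255],[0,0,0,0,0,0,255],[0,0,0,0,0,0,255],[0,0,0,0,0,0,255],[0,0,0,0,0,0,255],[0,0,0,0,0,0,255]]' 15
python3 - <<'E'
from h import *
from cell import ctrl
import cv2
plan([.463,-.0045,.054],-82)
i=ctrl.capture("top")["img"]
cv2.imwrite("pics/t3.png",cv2.resize(i[172:272,205:315],None,fx=5,fy=5,interpolation=cv2.INTER_CUBIC))
E
```

```text
t: 3.85
tool_pos: [0.4586, 0.0332, 0.0544]
tcp_rot: [3.134, 0.221, -0.0]
contact_force: [-0.6, -0.6, -0.3]
grip_width: 0.184
grip_force: 0.0
turn [0.   0.   0.07] shift [-0.9 38.   0.4] F [-0.6 -0.6 -0.3] t 3.85
```

```bash
python3 -m crank '[[0,0,0,0,0,0,255],[0,0,0,0,0,0,255],[0,0,0,0,0,0,255],[-1.5,5.5,0,0,0,0,255],[-1.5,5.5,0,0,0,0,255],[0,7,0,0,0,0,255],[0,7,0,0,0,0,255],[1,6.5,0,0,0,0,255],[1.5,6.5,0,0,0,0,255],[0,0,0,0,0,0,255],[0,0,0,0,0,0,255],[0,0,0,0,0,0,255]]'
python3 - <<'E'
from h import *
plan([.463,-.0045,.054],-82)
t=np.array([.5267,.0250]);from cell import ctrl
d=ctrl.state()["tool_pos"][:2]-t;print(np.hypot(*d),(np.arctan2(d[1],d[0])-np.pi+np.radians(20.05))%(2*np.pi))
E
```

```text
t: 5.4
tool_pos: [0.4632, -0.0053, 0.0544]
tcp_rot: [3.132, 0.222, -0.001]
contact_force: [-3.0, -3.1, 1.5]
grip_width: 0.163
grip_force: 15.0
turn [0.09 0.04 0.11] shift [-0.1 -0.8  0.4] F [-3.  -3.1  1.5] t 5.4
0.07033787022941161 0.7946554598567701
```

```bash
python3 -m crank '[[0,0,0,0,0,0,0],[0,0,0,0,0,0,0],[0,0,0,0,0,0,0],[0,0,0,0,0,0,0],[0,0,-30,0,0,0,0],[0,0,-40,0,0,0,0],[0,0,-36,0,0,0,0],[0,0,0,0,0,0,0]]'
python3 - <<'E'
from h import *
from cell import ctrl
plan([.620,-.260,.140],-17.3)
print(ctrl.state()["joint_pos"].round(2))
E
```

```text
t: 6.4
tool_pos: [0.4657, -0.0048, 0.1631]
tcp_rot: [3.132, 0.221, 0.011]
contact_force: [0.9, -0.3, -1.1]
grip_width: 0.978
grip_force: 0.0
turn [  0.32  -0.27 -64.63] shift [-197.8  223.2   23.1] F [ 0.9 -0.3 -1.1] t 6.4
[-0.16  0.14  1.8   0.    1.2   1.27]
```

```bash
python3 -m crank '[[0,0,0,0,0,-9.2,0],[0,0,0,0,0,-9.2,0],[0,0,0,0,0,-9.2,0],[0,0,0,0,0,-9.2,0],[0,0,0,0,0,-9.2,0],[0,0,0,0,0,-9.2,0],[0,0,0,0,0,-9.2,0],[-25,28,3,0,0,0,0],[-25,28,3,0,0,0,0],[-25,28,3,0,0,0,0],[-25,28,3,0,0,0,0],[-25,28,3,0,0,0,0],[-25,28,3,0,0,0,0],[-25,28,3,0,0,0,0],[-22,27,2,0,0,0,0],[0,0,0,0,0,0,0]]'
python3 - <<'E'
from h import *
from cell import ctrl
import cv2
plan([.620,-.260,.140],-17.3)
plan([.620,-.260,.046],-17.3)
i=ctrl.capture("top")["img"];s=ctrl.capture("side")["img"]
a=cv2.resize(i[160:280,205:405],None,fx=4,fy=4,interpolation=cv2.INTER_CUBIC)
cv2.imwrite("pics/t4.png",a)
cv2.imwrite("pics/s4.png",cv2.resize(s[170:330,200:400],None,fx=3.5,fy=3.5,interpolation=cv2.INTER_CUBIC))
E
```

```text
t: 8.4
tool_pos: [0.6168, -0.2611, 0.1348]
tcp_rot: [-2.534, -1.853, 0.002]
contact_force: [-0.8, -0.6, -0.6]
grip_width: 1.001
grip_force: 0.0
turn [-0.15 -0.01 -0.34] shift [ 2.   2.7 -5.2] F [-0.8 -0.6 -0.6] t 8.4
turn [-0.15 -0.01 -0.34] shift [ 2.   2.7 88.8] F [-0.8 -0.6 -0.6] t 8.4
```

View pics/t4.png

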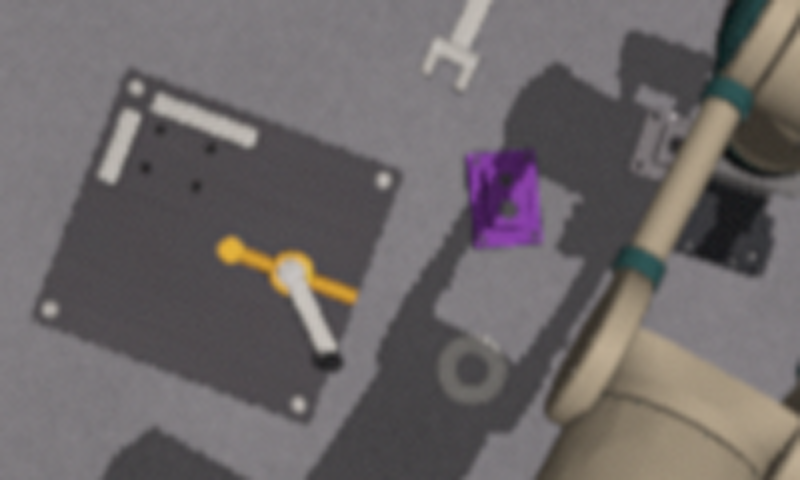

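View pics/s4.png

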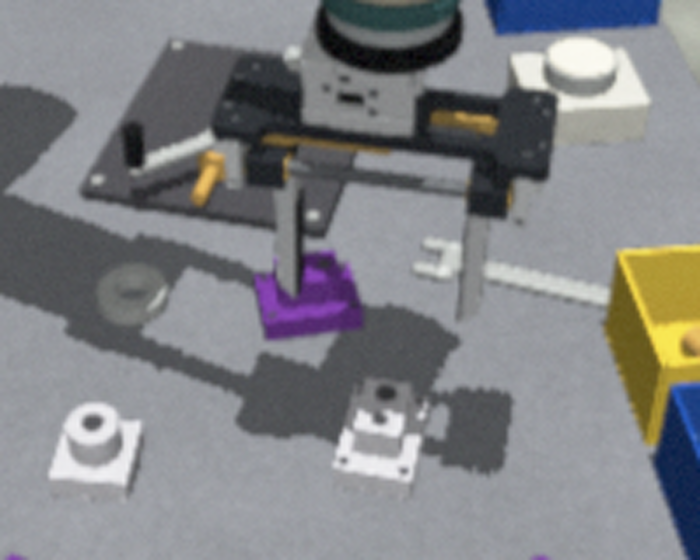

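The lever now points from the pivot (292,272) to the knob (327,358), about 45° to the pipe. The gripper straddles the oblong housing, which has not moved.

```bash
python3 - <<'E'
from h import *
k=crop(327,358,4,205,160,.078);pv=np.array([.5267,.025])
d=k[:2]-pv;print("lever",(np.arctan2(d[1],d[0])-np.pi+np.radians(20.05))%(2*np.pi),np.hypot(*d))
E
python3 -m crank '[[2,2.7,30,0,0,0,0],[0,0,30,0,0,0,0],[0,0,30,0,0,0,0],[0,0,20,0,0,0,0],[0,0,0,0,0,0,0],[0,0,0,0,0,0,255],[0,0,0,0,0,0,255],[0,0,0,0,0,0,255],[0,0,0,0,0,0,255],[0,0,0,0,0,0,255],[0,0,0,0,0,0,255],[0,0,0,0,0,0,255],[0,0,0,0,0,0,255],[0,0,0,0,0,0,255]]' 40
```

```text
lever 0.7523734633203834 0.06518561381836663
t: 10.25
tool_pos: [0.6201, -0.2585, 0.0275]
tcp_rot: [2.534, 1.857, 0.0]
contact_force: [1.2, -0.4, -0.0]
grip_width: 0.315
grip_force: 40.0
```

```bash
python3 -m crank '[[0,0,-30,0,0,0,255],[0,0,-40,0,0,0,255],[0,0,-30,0,0,0,255],[0,0,0,0,0,0,255]]'; python3 -c "
from h import *
plan([.5858,.0993,.11],-20.05)"
```

```text
t: 10.75
tool_pos: [0.6211, -0.2591, 0.1296]
tcp_rot: [2.531, 1.854, 0.003]
contact_force: [-0.5, 0.3, -2.2]
grip_width: 0.316
grip_force: 40.0
turn [0.26 0.05 2.52] shift [ 324.6 -156.    19.6] F [-0.5  0.3 -2.2] t 10.75
```

```bash
python3 -m crank '[[0,0,0,0,0,2.5,255],[27,-13,0,0,0,0,255],[27,-13,0,0,0,0,255],[27,-13,0,0,0,0,255],[27,-13,0,0,0,0,255],[27,-13,0,0,0,0,255],[27,-13,0,0,0,0,255],[27,-13,0,0,0,0,255],[27,-13,0,0,0,0,255],[27,-13,0,0,0,0,255],[27,-13,0,0,0,0,255],[27,-13,10,0,0,0,255],[27,-13,10,0,0,0,255],[0,0,0,0,0,0,255]]'
python3 - <<'E'
from h import *
from cell import ctrl
import cv2
plan([.5858,.0993,.0425],-20.05)
i=ctrl.capture("top")["img"];s=ctrl.capture("side")["img"]
cv2.imwrite("pics/s5.png",cv2.resize(s[160:260,200:340],None,fx=5,fy=5,interpolation=cv2.INTER_CUBIC))
E
```

```text
t: 12.5
tool_pos: [0.5815, 0.1011, 0.1044]
tcp_rot: [-2.568, -1.803, 0.008]
contact_force: [0.3, -0.6, -2.0]
grip_width: 0.313
grip_force: 40.0
turn [-0.34  0.13  0.18] shift [-0.2  4.7 61.9] F [ 0.3 -0.6 -2. ] t 12.5
```

View pics/s5.png

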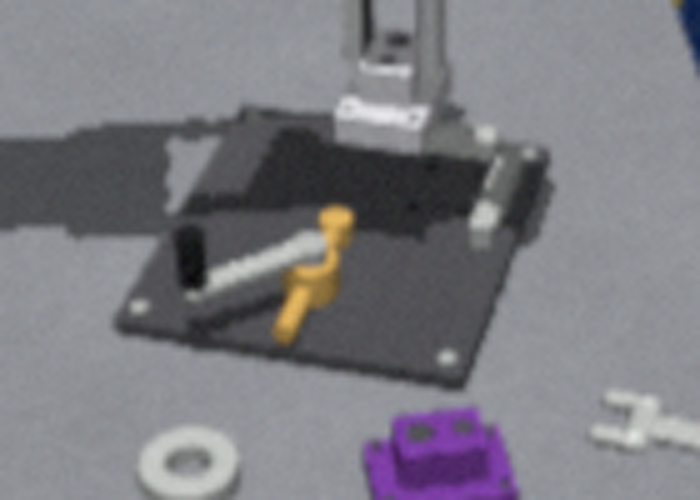

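```bash
cat >> h.py <<'E'
def nest(x,y): 
    c,s=np.cos(np.radians(-20.05)),np.sin(np.radians(-20.05));return [.5473+c*x-s*y,.0814+s*x+c*y]
E
python3 -c "
from h import *
plan(nest(.038,.042)+[.0415],-20.05)"
```

```text
turn [-0.13  0.11  0.07] shift [13.1 10.3 64.4] F [ 0.7  0.3 -2.4] t 12.6
```

```bash
python3 -m crank '[[6.5,5,10,-0.1,0.1,0,255],[6.5,5,20,0,0,0,255],[0,0,20,0,0,0,255],[0,0,10,0,0,0,255],[0,0,4,0,0,0,255],[0,0,0,0,0,0,255],[0,0,0,0,0,0,255]]'; python3 -c "
from h import *
plan(nest(.05,.05)+[.0395],-20.05)"
```

```text
t: 13.48
tool_pos: [0.5989, 0.1083, 0.0441]
tcp_rot: [2.573, 1.8, 0.006]
contact_force: [0.1, 0.7, -2.9]
grip_width: 0.316
grip_force: 40.0
turn [ 0.18 -0.13  0.01] shift [ 7.1 10.8  4.6] F [ 0.1  0.7 -2.9] t 13.475
```

```bash
python3 -m crank '[[0,0,1.5,0,0,0,255],[0,0,0,0,0,0,255],[0,0,0,0,0,0,255]]'|grep -E "pos|contact"; python3 -m crank '[[0,0,1,0,0,0,255],[0,0,0,0,0,0,255],[0,0,0,0,0,0,255]]'|grep -E "pos|contact"; python3 -m crank '[[0,0,1,0,0,0,255],[0,0,0,0,0,0,255],[0,0,0,0,0,0,255]]'|grep -E "pos|contact"
```

```text
tool_pos: [0.5984, 0.1083, 0.0421]
contact_force: [-0.1, 0.0, -2.6]
tool_pos: [0.5983, 0.1082, 0.0409]
contact_force: [-0.2, 0.8, -2.5]
tool_pos: [0.5983, 0.1083, 0.0399]
contact_force: [-0.4, 0.4, -1.9]
```

```bash
python3 -m crank '[[0,0,1,0,0,0,255],[0,0,0,0,0,0,255],[0,0,0,0,0,0,255]]'|grep -E "pos|contact"; python3 -m crank '[[2,0,0,0,0,0,255],[2,0,0,0,0,0,255],[0,0,0,0,0,0,255],[0,0,0,0,0,0,255]]'|grep -E "pos|contact"
```

```text
tool_pos: [0.5985, 0.1083, 0.0394]
contact_force: [-0.0, -0.2, 2.7]
tool_pos: [0.6003, 0.1121, 0.0395]
contact_force: [-0.4, -1.6, 4.8]
```

```bash
python3 -m crank '[[0,3,0,0,0,0,255],[0,3,0,0,0,0,255],[0,2,0,0,0,0,255],[0,0,0,0,0,0,255],[0,0,0,0,0,0,255]]'|grep -E "pos|contact"; python3 -m crank '[[0,1.5,0,0,0,0,255],[0,0,0,0,0,0,255],[0,0,0,0,0,0,255]]'|grep -E "pos|contact"; python3 -c "
from h import *
plan(nest(.05,.05)+[.0395],-20.05)"
```

```text
tool_pos: [0.6072, 0.1099, 0.0394]
contact_force: [-2.2, 1.1, 6.0]
tool_pos: [0.6084, 0.1094, 0.0394]
contact_force: [-1.9, 1.3, 5.8]
turn [ 0.07 -0.15 -0.  ] shift [ 2.7  2.2 -0.1] F [-1.9  1.3  5.8] t 16.475
```

```bash
cat > f.py <<'E'
from h import *
from cell import ctrl
s=ctrl.state();T=R.from_rotvec(s["tcp_rot"]).inv()
p=T.apply(s["tool_pos"]-np.array(nest(.05,.05)+[.0395]))*1000
print("tool-frame F",T.apply(s["contact_force"]).round(1),"pos err",p.round(1),"tq",T.apply(s["wrist_torque"]).round(2),"t",round(s["t"],2))
E
for i in 1 2; do python3 -m crank '[[0,1,0,0,0,0,255],[0,0,0,0,0,0,255],[0,0,0,0,0,0,255]]'>/dev/null; python3 f.py; done; python3 -m crank '[[0,1,0,0,0,0,255],[0,0,0,0,0,0,255],[0,0,0,0,0,0,255]]'>/dev/null; python3 f.py
```

```text
tool-frame F [ 0.6 -1.6 -5.4] pos err [-2.7 -1.3  0.1] tq [ 0.48 -0.06  0.  ] t 16.85
tool-frame F [-0.3 -1.6 -6.2] pos err [-2.7 -0.3  0.1] tq [ 0.5  -0.08 -0.01] t 17.23
tool-frame F [-0.5 -0.4 -6.1] pos err [-2.7  0.7  0.1] tq [ 0.46 -0.1  -0.01] t 17.6
```

```bash
python3 -m crank '[[0,1,0,0,0,0,255],[0,0,0,0,0,0,255],[0,0,0,0,0,0,255]]'>/dev/null; python3 f.py; python3 -m crank '[[0,1,0,0,0,0,255],[0,0,0,0,0,0,255],[0,0,0,0,0,0,255]]'>/dev/null; python3 f.py
```

```text
tool-frame F [ 0.3 -3.6 -7.9] pos err [-2.7  0.9  0.1] tq [ 0.64 -0.12 -0.02] t 17.98
tool-frame F [ 0.3 -4.7 -8.5] pos err [-2.7  0.9  0.1] tq [ 0.84 -0.06 -0.09] t 18.35
```

```bash
python3 -m crank '[[1,0,0,0,0,0,255],[1,0,0,0,0,0,255],[0,0,0,0,0,0,255],[0,0,0,0,0,0,255]]'>/dev/null; python3 f.py; for i in 1 2; do python3 -m crank '[[1,0,0,0,0,0,255],[0,0,0,0,0,0,255],[0,0,0,0,0,0,255]]'>/dev/null; python3 f.py;done
```

```text
tool-frame F [-3.6 -5.4 -9.1] pos err [-2.3  0.9  0.1] tq [ 0.79 -0.63 -0.07] t 18.85
tool-frame F [-2.  -4.8 -8.6] pos err [-1.4  0.9  0.1] tq [ 0.77 -0.67 -0.04] t 19.23
tool-frame F [-2.5 -5.  -9.6] pos err [-0.4  0.9  0.1] tq [ 0.81 -0.68 -0.01] t 19.6
```

```bash
for i in 1 2; do python3 -m crank '[[1,0,0,0,0,0,255],[0,0,0,0,0,0,255],[0,0,0,0,0,0,255]]'>/dev/null; python3 f.py;done
```

```text
tool-frame F [-2.9 -5.9 -9.4] pos err [0.6 0.9 0.1] tq [ 0.78 -0.69 -0.03] t 19.98
tool-frame F [-3.3 -5.2 -9.4] pos err [1.6 0.9 0.1] tq [ 0.78 -0.7  -0.06] t 20.35
```

```bash
for i in 1 2; do python3 -m crank '[[1,0,0,0,0,0,255],[0,0,0,0,0,0,255],[0,0,0,0,0,0,255]]'>/dev/null; python3 f.py;done
```

```text
tool-frame F [-3.8 -5.  -9.2] pos err [2.6 0.9 0.1] tq [ 0.78 -0.67 -0.04] t 20.73
tool-frame F [-3.7 -4.7 -8.9] pos err [3.3 0.9 0.1] tq [ 0.8  -0.76 -0.04] t 21.1
```

```bash
for i in 1 2; do python3 -m crank '[[1,0,0,0,0,0,255],[0,0,0,0,0,0,255],[0,0,0,0,0,0,255]]'>/dev/null; python3 f.py;done
```

```text
tool-frame F [-6.  -5.7 -9.2] pos err [3.4 0.9 0. ] tq [ 0.71 -1.16 -0.04] t 21.48
tool-frame F [ -9.   -5.5 -10.7] pos err [3.4 0.9 0. ] tq [ 0.7  -1.58  0.01] t 21.85
```

```bash
python3 -m crank '[[0,1.5,0,0,0,0,255],[0,1.5,0,0,0,0,255],[0.5,0,0,0,0,0,255],[0,0,0,0,0,0,255],[0,0,0,0,0,0,255],[0,0,0,0,0,0,255]]'; python3 f.py
python3 - <<'E'
from h import *
from cell import ctrl
import cv2
plan(nest(.05,.05)+[.0395],-20.05)
i=ctrl.capture("top")["img"];s=ctrl.capture("side")["img"]
a=cv2.resize(s[165:245,215:325],None,fx=5.5,fy=5.5,interpolation=cv2.INTER_CUBIC)
cv2.imwrite("pics/s6.png",a)
cv2.imwrite("/tmp/top6.png",cv2.resize(i[172:272,205:315],None,fx=6,fy=6))
E
```

```text
t: 22.6
tool_pos: [0.6135, 0.1141, 0.0395]
tcp_rot: [-2.57, -1.801, 0.014]
contact_force: [-12.2, -5.5, 15.2]
grip_width: 0.314
grip_force: 40.0
tool-frame F [ -9.5  -9.7 -15.1] pos err [ 3.4  1.  -0.1] tq [ 1.56 -1.63 -0.02] t 22.6
turn [-0.46  0.32  0.08] shift [-3.4 -1.   0. ] F [-12.2  -5.5  15.2] t 22.6
```

View pics/s6.png

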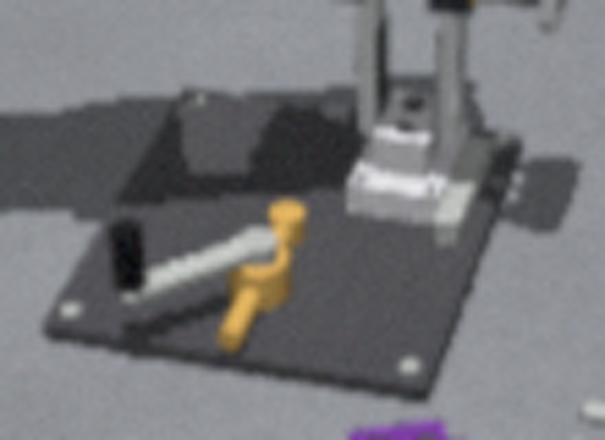

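Run:
```python
from h import *
K2=np.array([[405.2525,0,277.7809],[0,405.2525,205.97876],[0,0,1]]);C2=np.array([.52111517,-.85753989,.72290501]);A2=R.from_rotvec([.92064098,-.01307223,-.08070335])
def pr(x,y,z):
    p=A2.inv().apply(np.array(nest(x,y)+[z])-C2)*[1,-1,-1];q=K2@p;q=q[:2]/q[2];return ((q-[215,165]+.5)*5.5-.5).round(0)
for n,p in dict(screw1=(.09,-.1,.012),corner=(.1,-.11,.012),cornerL=(-.1,-.11,.012),stopend=(.075,0,.028),stopendR=(.089,0,.028),flL=(.025,.015,.032),flR=(.075,.015,.032),flLb=(.025,.015,.012),flL_5short=(.025,.010,.032)).items(): print(n,pr(*p))
```

```text
screw1 [412. 372.]
corner [427. 389.]
cornerL [ 40. 324.]
stopend [432. 221.]
stopendR [459. 225.]
flL [347. 184.]
flR [439. 198.]
flLb [348. 214.]
flL_5short [344. 190.]
```

The side picture shows the flange lying level against the long stop. Its near edge, at about (347,188) to (440,200), is where a fully seated housing would appear, and the lever is unchanged. Both pushes are about 9.5 N, so I'm handing in.

```bash
python3 f.py; python3 -c "
from cell import ctrl
print(ctrl.sign_off())"
```

```text
tool-frame F [ -9.2  -9.2 -15.2] pos err [ 3.4  1.  -0. ] tq [ 1.6  -1.64 -0.02] t 22.7
the job is handed in; nothing more can be done
None
```

I handed the job in at 22.7 s with the lever at about 45° (0.75–0.79 rad by my measurements) and the housing flat in the corner, still gripped and pushed about 9 N towards each stop; the hand-in returned no verdict.

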